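# Show a drilled bracket to the inspection camera

## Robot

A 6-joint arm with a two-finger parallel gripper is mounted at the origin on a cart in front of the work surface, level with it; the furniture and walls round the work are solid. World frame = base frame: x ahead of the robot, y to its left, z up, the work surface at z = 0. Lengths are in m, angles in degrees, forces in N, time in s.
With the tool pointing down it reaches from about 0.35 to 0.875 m from the base axis. Payload 4.2 kg.
Tool frame: the origin (TCP) lies between the finger pads, 19 mm behind the fingertips; this is the grasp point; z points along the fingers, y is the line along which they close (so a half turn about z gives the same grasp; the last joint's range is limited). The gripper opens to 87 mm and grips with 3 to 60 N. Pads are 19 mm wide; open, the fingers measure 117 mm over their backs; the gripper's body (75 mm by 190 mm) begins 51 mm behind the grasp point.
Start: joints at [-52.105, 22.042, 0.453, 0, -68.411, -14.817], TCP at [0.245, -0.575, 0.241] pointing down, gripper open.
Joint ranges: [-179.83, 179.83], [-69.29, 118.12], [-61.27, 80.66], [-181.25, 117.63], [-171.15, -9.14], [-177.46, 177.46]. Speed limits (degrees/s): [159.86, 159.86, 180, 180, 180, 180].

## Interface

Orientations are given as a 3x3 rotation matrix whose columns are the frame's x, y, z axes.
In Python, from station import r, imaging, models gives the robot as it stands. The module is installed in compiled form; this text tells all that it offers.
- The arm moves only by the tool apply_moves, never from a script. Its argument "moves" is a list of rows, each a list of 2 entries, a list of its own where there are three numbers: the shift along the tool's x, y, z in m, then the turn about the tool's z in degrees. A call has 1 to 5 rows; each row shifts and turns the commanded pose from where the row before left it, along the tool's axes as they then stand; what a row does not reach is not made up. A row lasts 1/12 s, in which the tool goes at most 41.7 mm and 7.16 degrees, less where a joint would pass 70% of its speed; a pose out of reach is approached as far as the arm can. A call is refused whole if a number of a shift passes 0.0417 or a number of a turn 7.16, either way. A call with a gripper value outside its range is refused whole. "hand" is the finger opening in m, from 0 to 0.087, set as the call begins (left out, the last holds). The fingers move at their own pace and stop on an object; the grip force is fixed at half the most. Time passes only in rows, so rows that do not move let the fingers close. It gives the time, the measured TCP pose, the force, the opening and the grip force at its end, in the units of the state.
- r.sense(): the state, without advancing time (a new reading comes with each control period).
- imaging.capture(name): name is "scene" or "top" or "wrist"; returns a dict with "frame" (400x640x3 uint8, blue, green, red), "intrinsics" (3x3 intrinsics, pixels), "eye" and "orientation" of the camera in the world. Camera axes: x right, y down, z forward; pixel columns grow to the right and rows downward; lengths in m; the calibration is good to about 2 mm. A picture is of the moment at which its call begins. There is no depth.
- r.finish_job(): hands the job in; it is judged then, once.
Trained networks look in a picture, given as the dict that the camera call returned (one of the last four; its "shot" number tells which), for a name from the list of things; names that differ only in an ending like _2 or _b are one class to them, and where a whole thing is asked for, a point or a joint stands for the part that bears it (a point fixed in the world has none). Each returns a list of dicts, best first, with "confidence" (0 to 1); they miss things now and then, are a little off and sometimes report something else, mostly with a low value. They report only what shows in the picture. A call takes as long as a camera call.
- models.cut_out(picture, target): "region" (400x640 bool, what is visible of it) and "extent" ([left, top, width, height] as shares, 0 to 1, of the picture: columns of its width, rows of its height, round what is visible of it).
- models.place_of(picture, target): "at" ([column, row] as shares, 0 to 1, of the picture: columns of its width, rows of its height: a listed point, or the origin of a listed thing).
The state is a dict: "time_s": time; "joints": joint angles; "joint_velocities": joint speeds; "effort": joint torques, N m; "tcp_pos": TCP position; "ee_rot": TCP orientation; "wrist_force": force on the tool from outside, world axes, zero at the start; "moment": the same for the moment, N m; "gripper_width": opening from 0.0 (shut) to 1.0 (fully open); "gripper_force": force on a finger pad.
Only numpy, scipy, OpenCV 4.12 (cv2) and the standard library are available. Lean on these libraries where they do the work, as an engineer would, in place of code of your own. Each camera call takes 0.05 s, during which the arm holds its last target. There are 200 camera calls.

## Task

The bracket in the drilling fixture has just been drilled and must be checked: throw the toggle clamp fully open, lift the bracket straight up off its pins by the top of its upright leg, and show it to the inspection camera: drilled hole 120 mm in front of the lens and centred on it, outer face of that leg square to the lens, top edge up and level in the picture, fingers clear of the hole. Finish while still holding it there, motionless in the air, with the clamp left open. Do not touch the camera or its stand, and leave the undrilled bracket, the lamp and the padlock where they are.

Things in the scene. Friction and masses are not known exactly. Their poses are not given: they have to be found in the camera images.
- fixture: Fixed aluminium plate, x -110..105, y -55..55 mm, top 15 mm over the desk. Origin on the desk; +x runs from clamp to bracket, z up. Two upright pins (8 mm thick, 10.5 tall) at x 45, y +-16. Steel toggle clamp: cheeks x -91..-25, 60 mm over the desk; closed, its bar runs at y 0 from x -35 to 60, top of its spindle 83 mm over the desk, its rubber foot on the bracket's foot at x 50.
- clamp_lever (a joint): Clamp lever in rad: 0 = upright, closed and locked (the start); 1.40 = fully open, lever swung back 80 degrees away from the bracket. Its toggle linkage drives the 95 mm bar, which hardly rises at first; fully open it stands upright, with its spindle at fixture x -65..0 and up to 150 mm over the desk. It takes about 2 N at the grip and stays where left; the bar cannot be lifted while locked.
- clamp_grip (a point): Point on the middle line of the lever's black rubber grip, 90 mm from the pivot. The grip is 18 mm wide across the swing (fixture y) and 19 mm along it, runs from 42 to 118 mm from the pivot; its free end lies 28 mm beyond this point. Top of the closed lever: 166 mm over the desk.
- clamp_pivot (a point): Pivot of the lever, on the fixture at x = -77, y = 0, 48 mm above the desk; its axis is the fixture's y. As the joint grows from 0 to 1.40 the grip swings from straight above the pivot toward the fixture's -x and down.
- bracket: Drilled steel angle, 0.42 kg, seated at fixture (55, 0, 15) mm, axes parallel. Foot 60 (x) x 50 (y) x 8 mm, origin under its middle; upright leg at its +x end, 90 tall (z), 50 wide (y), 8 thick: inner face x 22, outer face x 30 with +x its outward normal. Two 11 mm holes in the foot sit over the pins: rise 11 mm straight up to come free; the closed clamp's foot holds it down.
- drilled_hole (a point): Middle of the 14 mm drilled hole, on the outer face of the bracket's upright leg: x = 30, y = 0, z = 30 mm in the bracket's frame. Axes as the bracket's.
- bracket_top (a point): Middle of the upright leg's top edge: x = 26, y = 0, z = 90 mm in the bracket's frame. The leg is 8 mm thick along x.
- inspection_camera: Aluminium camera with black lens and 72 mm ring light on a post, looking at the robot's side and 30 degrees down. Origin: centre of the lens front, 315 mm over the desk. It looks along its own -x; y is horizontal, z is up in its picture. The hole belongs at (-120, 0, 0) mm in this frame, with the bracket's x, y, z axes parallel to (and pointing like) the camera's.
- lens (a point): Centre of the front of the lens (same point as the camera's origin).
- camera_stand: Fixed stand of the camera: steel base 150 (x) x 110 (y) x 14 mm, origin on the desk under the lens, at the middle of the base's front edge; 18 mm post at x = 125 mm, 394 mm tall.
- blank_bracket: A second bracket of the same size without the hole in its upright leg, standing on the desk; to be left alone. Origin under the middle of its foot.
- work_lamp: Black hand lamp, 84 x 110 x 67 mm, on the desk; to be left alone. Origin under its middle.
- padlock: Brass padlock, 57 x 38 x 18 mm, lying on the desk; to be left alone. Origin under its middle.

How it is judged (in metres and radians):
On the way, in this order (a step that is already met when the one before it is completed fails the run):
1. the clamp is thrown open (lever beyond 1.2 rad) with the bracket still seated on its pins (value of joint clamp_lever above 1.2 rad and z of bracket in the frame of fixture below 0.022 m and x of bracket in the frame of fixture above 0.049 m), for 0.2 s.
2. the bracket is lifted clear of the pins, in the fingers, still upright (z of bracket in the frame of fixture above 0.03 m and angle between bracket's own z axis and vertical below 0.35 rad and contact force between bracket and the fingers above 2 N), for 0.1 s.
At the end, for the whole second after the job is handed in: Held still in the air in the fingers: hole 105 to 135 mm from the lens and within 15 mm of its axis each way; outer face toward the lens, square and level within 10 degrees, top edge up; TCP over 55 mm above the bracket's underside (hole clear); lever beyond 1.2 rad; nothing else carries it (x of drilled_hole in the frame of inspection_camera between -0.135 and -0.105 m and y of drilled_hole in the frame of inspection_camera between -0.015 and 0.015 m and z of drilled_hole in the frame of inspection_camera between -0.015 and 0.015 m and angle between the x axis of bracket and the x axis of inspection_camera, either way round below 0.17 rad and angle between the y axis of bracket and the y axis of inspection_camera, either way round below 0.17 rad and x of bracket in the frame of inspection_camera below -0.12 m and z of bracket in the frame of inspection_camera below 0 m and z of the grasp point in the frame of bracket above 0.055 m and contact force between bracket and the fingers above 2 N and contact force between bracket and fixture below 0.1 N and height (world z) of drilled_hole above 0.15 m and linear speed of bracket below 0.02 m/s and angular speed of bracket below 0.15 rad/s and value of joint clamp_lever above 1.2 rad); the arm keeps its last pose, push and grip.
It fails at once if the camera or its stand is touched (more than 2 N) (contact force between anything else and camera_stand above 2 N).
It fails at once if the undrilled bracket is moved by more than 20 mm (distance of blank_bracket from where it was at the start of the episode above 0.02 m).
It fails at once if the lamp is moved by more than 20 mm (distance of work_lamp from where it was at the start of the episode above 0.02 m).
It fails at once if the padlock is moved by more than 20 mm (distance of padlock from where it was at the start of the episode above 0.02 m).
It also fails if it takes over 51 s, if anything falls off the work surface, if the arm or the gripper's body presses on something with over 40 N, if the wrist force passes 120 N, or if a joint passes its speed limit or range.

## Working session

There is one attempt and no reset: what is moved stays moved. The work goes in short steps, Python scripts to look and compute and a tool call to move; the robot and the scene stay as the last step left them, time stands still between calls to the robot, and variables do not carry over. Pictures are saved under pics/ and viewed, at most 11 in all, crops included, and the job is handed in when it is done.

Besides the shell and the picture viewer there is one more tool, called as a command line: name --argument value ..., lists and objects as JSON in quotes. apply_moves: Moves the arm, as the interface text tells. Its arguments: {"type":"object","properties":{"moves":{"type":"array"},"hand":{"type":"number"}},"required":["moves"]}

```bash
mkdir -p pics; cat > h.py <<'E'
import numpy as np, cv2
from station import r, imaging, models
def shot(n,f=None):
    p=imaging.capture(n)
    if f: cv2.imwrite('pics/'+f,p['frame'])
    return p
def pts(p,names):
    o={}
    for n in names:
        d=models.place_of(p,n)
        o[n]=[(round(x['at'][0]*640,1),round(x['at'][1]*400,1),round(x['confidence'],2)) for x in d[:2]]
    return o
def proj(p,P):
    c=p['orientation'].T@(np.asarray(P)-p['eye']) if isinstance(p['orientation'],np.ndarray) else np.array(p['orientation']).T@(np.asarray(P)-np.array(p['eye']))
    q=np.array(p['intrinsics'])@c; return q[:2]/q[2]
def ray(p,uv):
    d=np.linalg.inv(np.array(p['intrinsics']))@np.array([uv[0],uv[1],1.]); d=np.array(p['orientation'])@d
    return np.array(p['eye']),d/np.linalg.norm(d)
def onz(p,uv,z):
    e,d=ray(p,uv); return e+d*(z-e[2])/d[2]
E
python3 - <<'E'
from h import *
np.set_printoptions(precision=4,suppress=True)
N=['fixture','clamp_grip','clamp_pivot','bracket','drilled_hole','bracket_top','lens','camera_stand','blank_bracket','work_lamp','padlock']
import pickle
S={}
for c in ['scene','top']:
    p=shot(c,c+'0.png'); d=pts(p,N); print(c,np.array(p['eye']),np.array(p['orientation']).tolist(),np.array(p['intrinsics']).tolist())
    for k in d: print(k,d[k])
    S[c]=({k:np.array(p[k]) for k in('eye','orientation','intrinsics')},d)
pickle.dump(S,open('s.pkl','wb'))
s=r.sense(); print(s)
E
```

```text
scene [-0.0361  0.3485  0.8805] [[-0.591520145574953, -0.5061800413352973, 0.6276031254963468], [-0.8062755628317941, 0.36664978920125335, -0.4642064722286306], [0.004861497635517496, -0.7806085432740749, -0.6250013344051888]] [[472.7534869265772, 0.0, 317.4617731419277], [0.0, 472.7534869265772, 201.26602100945925], [0.0, 0.0, 1.0]]
fixture [(324.4, 318.0, 0.72)]
clamp_grip [(358.0, 267.7, 0.6)]
clamp_pivot [(354.5, 295.4, 0.87)]
bracket [(301.9, 318.2, 0.89)]
drilled_hole [(289.6, 319.0, 0.62), (356.8, 268.9, 0.58)]
bracket_top [(289.3, 299.7, 0.97)]
lens [(239.1, 173.5, 0.56)]
camera_stand [(251.2, 276.8, 0.73), (286.9, 317.6, 0.16)]
blank_bracket [(314.1, 253.3, 0.77)]
work_lamp [(288.2, 232.5, 0.89)]
padlock [(409.2, 259.9, 0.47)]
top [ 0.4261 -0.1501  1.603 ] [[0.01037635021849778, -0.9877052409658433, 0.15598297447076817], [-0.9996972351805029, -0.006766304723768793, 0.02365703051617355], [-0.022310744689524434, -0.1561812219474234, -0.9874764081143449]] [[502.6717494494505, 0.0, 312.10321188644843], [0.0, 502.6717494494505, 201.78582548927784], [0.0, 0.0, 1.0]]
fixture [(295.
[... 308 characters left out ...]
[(329.6, 206.7, 0.78)]
work_lamp [(329.6, 165.8, 0.76), (321.9, 263.1, 0.63)]
padlock [(397.3, 251.5, 0.71), (267.6, 174.1, 0.3)]
{'time_s': 1.2, 'joints': array([-52.1043,  22.0414,   0.453 ,   0.001 , -68.4095, -14.818 ]), 'joint_velocities': array([ 0.0509,  0.0115, -0.0213, -0.0278,  0.0545,  0.0229]), 'effort': array([ -0.0007, -39.0481,  18.762 ,   4.2245,   0.0153,  -0.    ]), 'tcp_pos': array([ 0.245 , -0.575 ,  0.2413]), 'ee_rot': array([[-0.92 , -0.392,  0.   ],
       [-0.392,  0.92 , -0.   ],
       [ 0.   , -0.   , -1.   ]]), 'wrist_force': array([-0.5961,  0.5604,  0.2274]), 'moment': array([-0.0598, -0.0113,  0.0359]), 'gripper_force': 0.0, 'gripper_width': 1.0054968858704463}
```

View pics/scene0.png

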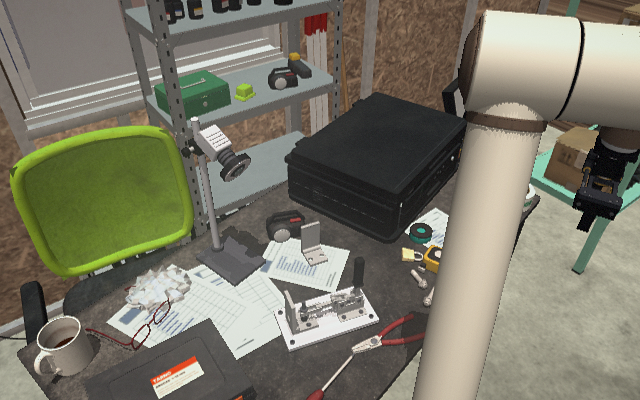

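View pics/top0.png

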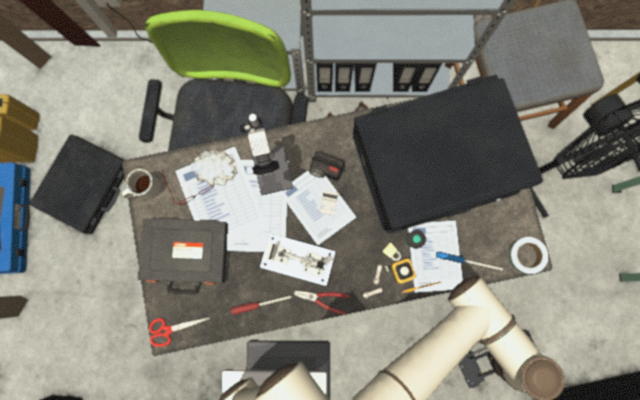

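```bash
cat > fit.py <<'E'
from h import *
import pickle
from scipy.optimize import least_squares
np.set_printoptions(precision=4,suppress=True)
S=pickle.load(open('s.pkl','rb'))
FP={'fixture':(0,0,0),'clamp_grip':(-.077,0,.138),'clamp_pivot':(-.077,0,.048),'bracket':(.055,0,.015),'drilled_hole':(.085,0,.045),'bracket_top':(.081,0,.105)}
def Rz(a): c,s=np.cos(a),np.sin(a); return np.array([[c,-s,0],[s,c,0],[0,0,1]])
def res(v,full=False):
    o=[]
    for c in S:
        p,d=S[c]
        for n,q in FP.items():
            if d[n]: 
                e=proj(p,Rz(v[2])@np.array(q)+[v[0],v[1],0])-np.array(d[n][0][:2]); o.append((c,n,e) if full else e)
    return o if full else np.concatenate(o)
best=None
for a in np.arange(0,6.28,.8):
    f=least_squares(res,[.4,-.05,a],loss='soft_l1',f_scale=2)
    if best is None or f.cost<best.cost: best=f
print('fixture',best.x,np.degrees(best.x[2]),best.cost)
for x in res(best.x,True): print(*x)
def tri(n):
    A=0;b=0
    for c in S:
        p,d=S[c]; e,u=ray(p,d[n][0][:2]); M=np.eye(3)-np.outer(u,u); A=A+M;b=b+M@e
    return np.linalg.solve(A,b)
for n in ['lens','camera_stand','blank_bracket','work_lamp','padlock','clamp_grip','bracket_top']: print(n,tri(n))
for c in S: print(c,'lens@.315',onz(S[c][0],S[c][1]['lens'][0][:2],.315),'base',onz(S[c][0],S[c][1]['camera_stand'][0][:2],0))
E
python3 fit.py; python3 - <<'E'
from h import *
im=cv2.imread('pics/scene0.png')[90:340,170:440]; im2=cv2.imread('pics/top0.png')[100:300,220:380]
a=cv2.resize(im,None,fx=2.2,fy=2.2,interpolation=cv2.INTER_CUBIC);cv2.imwrite('pics/c1.png',a)
E
```

```text
fixture [ 0.4942 -0.0652  1.313 ] 75.23039984625329 17.67330082037217
scene fixture [-0.0849  0.7728]
scene clamp_grip [0.5595 0.0267]
scene clamp_pivot [ 1.6999 -0.0591]
scene bracket [-0.4306  3.7124]
scene drilled_hole [-1.3981 -1.5527]
scene bracket_top [-0.2525 -0.8571]
top fixture [1.7265 0.2741]
top clamp_grip [ 0.0349 -1.423 ]
top clamp_pivot [ 0.9379 -0.4433]
top bracket [1.5867 2.1347]
top drilled_hole [-1.6459  0.0569]
top bracket_top [-2.2878 -0.5725]
lens [0.7167 0.0025 0.3055]
camera_stand [ 0.7027 -0.0032 -0.0066]
blank_bracket [ 0.6646 -0.1651  0.0121]
work_lamp [ 0.8021 -0.1686 -0.0181]
padlock [ 0.5285 -0.3836 -0.0314]
clamp_grip [ 0.4718 -0.1381  0.141 ]
bracket_top [0.5154 0.0092 0.0984]
scene lens@.315 [0.7005 0.0052 0.315 ] base [0.7027 0.0052 0.    ]
top lens@.315 [0.7172 0.0052 0.315 ] base [ 0.6969 -0.0101  0.    ]
```

View pics/c1.png

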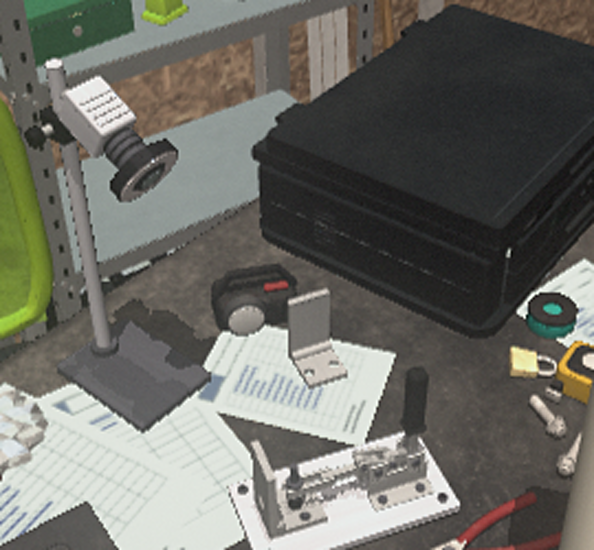

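apply_moves --moves '[[[0,0,-0.012],-6.5],[[0,0,-0.012],-6.5],[[0,0,-0.012],-6.5],[[0,0,-0.012],-6.5]]' --hand 0

```text
time_s: 1.53
tcp_pos: [0.245, -0.5749, 0.2898]
ee_rot: [[-0.651, -0.759, -0.0], [-0.759, 0.651, 0.0], [-0.0, 0.0, -1.0]]
wrist_force: [0.2, -0.5, 0.4]
gripper_width: 0.781
gripper_force: 0.0
```

apply_moves --moves '[[[0,0,-0.012],-6.5],[[0,0,-0.012],-6.5],[[0,0,-0.012],-6.5],[[0,0,-0.012],-6.5]]'

```text
time_s: 1.87
tcp_pos: [0.245, -0.5749, 0.3379]
ee_rot: [[-0.252, -0.968, 0.0], [-0.968, 0.252, -0.0], [-0.0, -0.0, -1.0]]
wrist_force: [-0.6, -0.6, -0.2]
gripper_width: 0.478
gripper_force: 0.0
```

apply_moves --moves '[[[-0.034,-0.004,0],0],[[-0.034,-0.004,0],0],[[-0.034,-0.004,0],0],[[-0.034,-0.004,0],0],[[-0.034,-0.004,0],0]]'

```text
time_s: 2.28
tcp_pos: [0.3083, -0.4144, 0.3373]
ee_rot: [[-0.258, -0.966, 0.0], [-0.966, 0.258, -0.0], [0.0, -0.0, -1.0]]
wrist_force: [1.7, -0.5, 0.1]
gripper_width: 0.095
gripper_force: 0.0
```

apply_moves --moves '[[[-0.034,-0.004,0],0],[[-0.034,-0.004,0],0],[[-0.034,-0.004,0],0],[[-0.034,-0.004,0],0],[[-0.034,-0.004,0],0]]'

```text
time_s: 2.7
tcp_pos: [0.3713, -0.2551, 0.3376]
ee_rot: [[-0.258, -0.966, 0.001], [-0.966, 0.258, -0.0], [-0.0, -0.001, -1.0]]
wrist_force: [1.2, -0.2, 0.0]
gripper_width: 0.008
gripper_force: 0.0
```

apply_moves --moves '[[[-0.034,-0.004,0],0],[[-0.034,-0.004,0],0],[[-0.034,-0.004,0],0],[[-0.034,-0.004,0],0],[[0,0,0],0]]'

```text
time_s: 3.12
tcp_pos: [0.4233, -0.1256, 0.3374]
ee_rot: [[-0.252, -0.968, 0.002], [-0.968, 0.252, 0.001], [-0.001, -0.001, -1.0]]
wrist_force: [0.3, -0.0, 0.6]
gripper_width: 0.003
gripper_force: 0.0
```

```bash
cat > w.py <<'E'
from h import *
import pickle,sys
np.set_printoptions(precision=4,suppress=True)
S=pickle.load(open('s.pkl','rb'))
p=shot('wrist',sys.argv[1]+'.png'); N=['fixture','clamp_grip','clamp_pivot','bracket','drilled_hole','bracket_top','lens','camera_stand','blank_bracket','padlock']
d=pts(p,N); S[sys.argv[1]]=({k:np.array(p[k]) for k in('eye','orientation','intrinsics')},d); pickle.dump(S,open('s.pkl','wb'))
print(d,p['eye'],np.array(p['orientation']).tolist()); s=r.sense(); print(s['tcp_pos'],s['ee_rot'],s['joints'],s['wrist_force'])
E
python3 w.py w1; python3 - <<'E'
from fit import *
p=S['scene'][0]
print('post base',onz(p,(216.8,248.2),.014),'post top',onz(p,(195,119.5),.394), 'top post', onz(S['top'][0],(252,116),.394))
E
```

```text
{'fixture': [(287.8, 210.6, 0.67), (274.3, 184.2, 0.65)], 'clamp_grip': [(274.7, 185.2, 0.8)], 'clamp_pivot': [(284.5, 166.2, 0.57)], 'bracket': [(288.5, 244.3, 0.7)], 'drilled_hole': [(287.8, 242.3, 0.21)], 'bracket_top': [], 'lens': [], 'camera_stand': [(181.6, 272.0, 0.72)], 'blank_bracket': [(166.2, 180.7, 0.93), (289.1, 210.8, 0.43)], 'padlock': [(209.4, 11.8, 0.88)]} [ 0.4032 -0.2011  0.4805] [[-0.9677168337809816, 0.2414007563588641, 0.07245553426950953], [0.25203978854338194, 0.9271783044710366, 0.2771576026545563], [-0.0002731445021275014, 0.2864717552352796, -0.9580886487400311]]
[ 0.4215 -0.13    0.3373] [[-0.2589 -0.9659  0.    ]
 [-0.9659  0.2589  0.    ]
 [-0.0001 -0.     -1.    ]] [  4.0934   0.1484 -13.6315  -0.0028 -76.2178 -19.0952] [-0.2268  0.285  -0.2777]
fixture [ 0.4939 -0.0647  7.5946] 435.1396139464901 74.42975844974097
scene fixture [-0.1452  0.9597]
scene clamp_grip [0.5337 0.2441]
scene clamp_pivot [1.6743 0.1597]
scene bracket [-0.5145  3.8749]
scene drilled_hole [-1.4958 -1.404 ]
scene bracket_top [-0.3525 -0.7065]
top fixture [1.5919 0.3788]
top clamp_grip [-0.1231 -1.267 ]
top clamp_pivot [ 0.789  -0.2963]
top bracket [1.4583 2.2132]
top drilled_hole [-1.7725  0.1219]
top bracket_top [-2.42   -0.5029]
w1 fixture [ 0.8399 -1.4074]
w1 clamp_grip [-0.0779 -3.2304]
w1 clamp_pivot [-0.6809  1.6694]
w1 bracket [ 0.0731 -0.4377]
w1 drilled_hole [-0.6682 26.9369]Traceback (most recent call last):
  File "<stdin>", line 1, in <module>
  File "fit.py", line 27, in <module>
    for n in ['lens','camera_stand','blank_bracket','work_lamp','padlock','clamp_grip','bracket_top']: print(n,tri(n))
                                                                                                               ~~~^^^
  File "fit.py", line 25, in tri
    p,d=S[c]; e,u=ray(p,d[n][0][:2]); M=np.eye(3)-np.outer(u,u); A=A+M;b=b+M@e
                        ~~~~^^^
IndexError: list index out of range
```

View pics/w1.png

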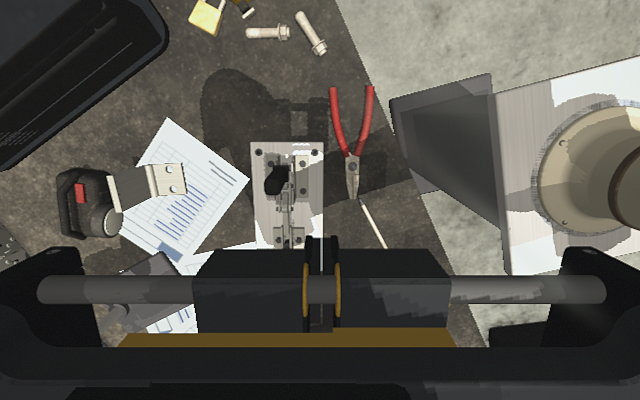

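```bash
sed -i '/^for n in \[.lens/,$d' fit.py; python3 - <<'E'
from fit import *
v=best.x
F=lambda q: Rz(v[2])@np.array(q)+[v[0],v[1],0]
w=S['w1'][0]
for q in [(-.11,.055,.015),(-.11,-.055,.015)]: print(q,proj(w,F(q)))
p=S['scene'][0]
print('post base',onz(p,(216.8,248.2),.014),'post top',onz(p,(195,119.5),.394), 'top post', onz(S['top'][0],(252,116),.394))
print('blank bracket w1 base (bottom right of foot)',onz(w,(186,180),0.008),onz(w,(165,180),.004))
print('grip',F((-.077,0,.138)),'fx axes',Rz(v[2])[:,:2].tolist(), 'btop',F((.081,0,.105)))
E
```

```text
fixture [ 0.4939 -0.0647  7.5946] 435.1396139464901 74.42975844974097
scene fixture [-0.1452  0.9597]
scene clamp_grip [0.5337 0.2441]
scene clamp_pivot [1.6743 0.1597]
scene bracket [-0.5145  3.8749]
scene drilled_hole [-1.4958 -1.404 ]
scene bracket_top [-0.3525 -0.7065]
top fixture [1.5919 0.3788]
top clamp_grip [-0.1231 -1.267 ]
top clamp_pivot [ 0.789  -0.2963]
top bracket [1.4583 2.2132]
top drilled_hole [-1.7725  0.1219]
top bracket_top [-2.42   -0.5029]
w1 fixture [ 0.8399 -1.4074]
w1 clamp_grip [-0.0779 -3.2304]
w1 clamp_pivot [-0.6809  1.6694]
w1 bracket [ 0.0731 -0.4377]
w1 drilled_hole [-0.6682 26.9369]
(-0.11, 0.055, 0.015) [322.6509 142.1506]
(-0.11, -0.055, 0.015) [248.7955 141.8058]
post base [0.8301 0.0331 0.014 ] post top [0.8239 0.0328 0.394 ] top post [0.834 0.032 0.394]
blank bracket w1 base (bottom right of foot) [ 0.6345 -0.1536  0.008 ] [ 0.6685 -0.1616  0.004 ]
grip [ 0.4741 -0.1392  0.138 ] fx axes [[0.25646458532412203, -0.9665536283489531], [0.9665536283489531, 0.25646458532412203], [0.0, 0.0]] btop [0.5147 0.0136 0.105 ]
```

apply_moves --moves '[[[-0.0184,-0.0266,0],0],[[-0.0183,-0.0266,0],0],[[0,0,0.0325],0],[[0,0,0.0325],0],[[0,0,0.0325],0]]'

```text
time_s: 4.08
tcp_pos: [0.483, -0.1077, 0.2386]
ee_rot: [[-0.258, -0.966, 0.001], [-0.966, 0.258, 0.0], [-0.001, -0.001, -1.0]]
wrist_force: [0.7, 1.2, -0.5]
gripper_width: 0.009
gripper_force: 0.0
```

apply_moves --moves '[[[0,0,0.0325],0],[[0,0,0.0325],0],[[0,0,0.033],0],[[0,0,0],0],[[0,0,0],0]]'

```text
time_s: 4.5
tcp_pos: [0.4819, -0.1081, 0.141]
ee_rot: [[-0.258, -0.966, -0.004], [-0.966, 0.258, -0.001], [0.002, 0.003, -1.0]]
wrist_force: [1.4, -0.3, 0.5]
gripper_width: 0.001
gripper_force: 0.0
```

apply_moves --moves '[[[0.013,0,0],0],[[0.013,0,0.0005],0],[[0.0133,0,0.0008],0],[[0.012,0,0.004],0],[[0.0121,0,0.0061],0]]'

```text
time_s: 4.92
tcp_pos: [0.4683, -0.1699, 0.1331]
ee_rot: [[-0.257, -0.967, 0.007], [-0.967, 0.257, -0.001], [-0.001, -0.007, -1.0]]
wrist_force: [-0.1, 1.1, 2.7]
gripper_width: 0.006
gripper_force: 1.4
```

apply_moves --moves '[[[0.0097,0,0.008],0],[[0.0096,0,0.0099],0],[[0.007,0,0.0111],0],[[0.005,0,0.0115],0],[[0,0,0],0]]'

```text
time_s: 5.33
tcp_pos: [0.4588, -0.2004, 0.0891]
ee_rot: [[-0.258, -0.966, 0.0], [-0.966, 0.258, -0.001], [0.001, -0.001, -1.0]]
wrist_force: [0.5, -1.0, 2.3]
gripper_width: 0.006
gripper_force: 0.5
```

```bash
python3 - <<'E'
from fit import *
s=r.sense(); print(s['tcp_pos'],s['wrist_force'])
v=best.x
p=shot('wrist','w2.png'); q=shot('scene'); t=shot('top')
for c in (p,q,t): print(pts(c,['clamp_grip','clamp_pivot']))
for a in (1.0,1.2,1.3,1.4):
    g=Rz(v[2])@np.array([-.077-.09*np.sin(a),0,.048+.09*np.cos(a)])+[v[0],v[1],0]
    print(a,g,proj(p,g),proj(q,g),proj(t,g))
E
```

```text
fixture [ 0.4939 -0.0647  7.5946] 435.1396139464901 74.42975844974097
scene fixture [-0.1452  0.9597]
scene clamp_grip [0.5337 0.2441]
scene clamp_pivot [1.6743 0.1597]
scene bracket [-0.5145  3.8749]
scene drilled_hole [-1.4958 -1.404 ]
scene bracket_top [-0.3525 -0.7065]
top fixture [1.5919 0.3788]
top clamp_grip [-0.1231 -1.267 ]
top clamp_pivot [ 0.789  -0.2963]
top bracket [1.4583 2.2132]
top drilled_hole [-1.7725  0.1219]
top bracket_top [-2.42   -0.5029]
w1 fixture [ 0.8399 -1.4074]
w1 clamp_grip [-0.0779 -3.2304]
w1 clamp_pivot [-0.6809  1.6694]
w1 bracket [ 0.0731 -0.4377]
w1 drilled_hole [-0.6682 26.9369]
[ 0.4588 -0.2004  0.0891] [ 0.5494 -0.9803  2.2722]
{'clamp_grip': [(319.9, 208.6, 0.9)], 'clamp_pivot': [(324.5, 321.7, 0.9)]}
{'clamp_grip': [(312.4, 255.0, 0.52), (290.9, 299.9, 0.46)], 'clamp_pivot': [(357.4, 295.7, 0.55)]}
{'clamp_grip': [], 'clamp_pivot': []}
1.0 [ 0.4547 -0.2124  0.0966] [322.281 252.336] [388.0918 271.7718] [344.5137 271.732 ]
1.2 [ 0.4526 -0.2202  0.0806] [322.1542 224.783 ] [390.5933 275.6701] [346.9257 272.5633]
1.3 [ 0.4519 -0.223   0.0721] [322.0965 214.4434] [391.3168 277.8912] [347.7067 272.8649]
1.4 [ 0.4514 -0.2249  0.0633] [322.0434 206.2877] [391.6861 280.2612] [348.1983 273.0877]
```

View pics/w2.png

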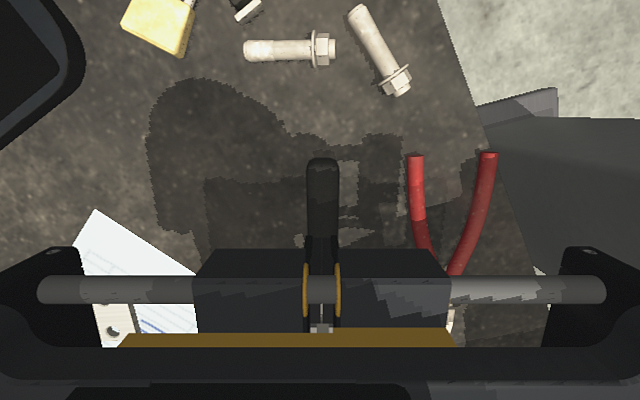

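apply_moves --moves '[[[0,0,0.002],0],[[0,0,0.002],0],[[0,0,0],0],[[0,0,-0.032],0],[[0,0,-0.032],0]]'

```text
time_s: 6.2
tcp_pos: [0.4567, -0.1988, 0.1493]
ee_rot: [[-0.257, -0.966, -0.005], [-0.966, 0.257, 0.001], [0.001, 0.005, -1.0]]
wrist_force: [1.4, -0.5, 0.3]
gripper_width: 0.011
gripper_force: 0.0
```

apply_moves --moves '[[[0,0,-0.032],0],[[0,0,-0.032],0],[[0,0,-0.032],0],[[-0.0369,0,0],0],[[-0.0369,0,0],0]]' --hand 0.087

```text
time_s: 6.62
tcp_pos: [0.4779, -0.1281, 0.2482]
ee_rot: [[-0.261, -0.965, 0.006], [-0.965, 0.261, 0.0], [-0.002, -0.005, -1.0]]
wrist_force: [0.2, -0.2, -0.3]
gripper_width: 0.298
gripper_force: 0.0
```

apply_moves --moves '[[[-0.0369,0,0],0],[[-0.0369,0.001,0],0],[[-0.0369,0,0],0],[[-0.0369,0,0],0],[[0,0,0],0]]'

```text
time_s: 7.03
tcp_pos: [0.5157, 0.0198, 0.2455]
ee_rot: [[-0.252, -0.968, 0.001], [-0.968, 0.252, 0.001], [-0.001, -0.001, -1.0]]
wrist_force: [0.4, -0.5, 0.0]
gripper_width: 0.681
gripper_force: 0.0
```

```bash
cat >> fit.py <<'E'
v=best.x
def F(q,v=v): return Rz(v[2])@np.array(q)+[v[0],v[1],0]
def inF(P): return Rz(v[2]).T@(np.asarray(P)-[v[0],v[1],0])
E
sed -i 's/^for x in res(best.*$//; s/^print(.fixture.*$//' fit.py
python3 - <<'E'
from fit import *
s=r.sense(); print(inF(s['tcp_pos']),s['joints'])
q=shot('scene','s3.png'); p=shot('wrist')
print(pts(q,['clamp_grip','bracket_top','lens','camera_stand','bracket']),pts(p,['lens','camera_stand','bracket_top','drilled_hole','bracket']))
print('exp scene btop',proj(q,F((.081,0,.105))),'grip1.4',proj(q,F((-.077-.0887,0,.0633))),proj(p,F((.081,0,.105))))
E
```

```text
[0.0873 0.0006 0.2455] [ 20.2236  11.1783 -14.2951  -0.0273 -64.4383 -34.8057]
{'clamp_grip': [(389.2, 280.0, 0.92)], 'bracket_top': [(289.5, 298.7, 0.61)], 'lens': [], 'camera_stand': [(252.2, 277.9, 0.68), (288.6, 301.8, 0.46)], 'bracket': [(299.7, 321.4, 0.58)]} {'lens': [(321.7, 181.2, 0.74)], 'camera_stand': [(173.8, 197.9, 0.67)], 'bracket_top': [(319.5, 192.7, 0.79)], 'drilled_hole': [(321.4, 180.9, 0.93), (320.0, 105.7, 0.49)], 'bracket': [(318.3, 152.5, 0.84)]}
exp scene btop [288.9475 298.9935] grip1.4 [391.6899 280.2592] [319.4277 192.0458]
```

View pics/s3.png

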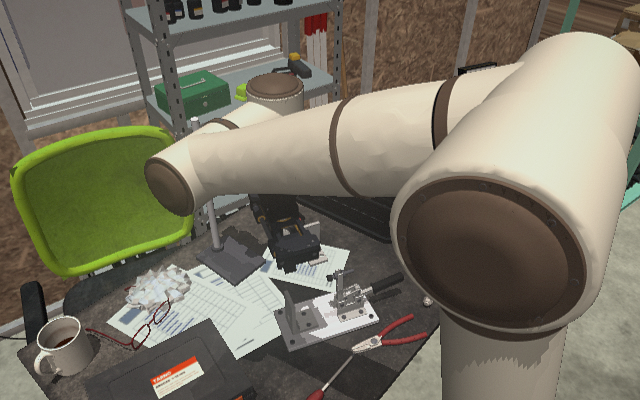

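apply_moves --moves '[[[0,0,0.03],0],[[0,0,0.03],0],[[0,0,0.03],0],[[0,0,0],0],[[0,0,0],0]]'

```text
time_s: 8.05
tcp_pos: [0.5137, 0.0145, 0.1552]
ee_rot: [[-0.257, -0.966, -0.003], [-0.966, 0.257, -0.002], [0.002, 0.002, -1.0]]
wrist_force: [-0.1, 0.5, 1.0]
gripper_width: 0.999
gripper_force: 0.0
```

```bash
python3 - <<'E'
from fit import *
s=r.sense(); print(inF(s['tcp_pos']),s['gripper_width'],s['ee_rot'])
E
```

```text
[0.0817 0.0012 0.1552] 0.9991618824144295 [[-0.2574 -0.9663 -0.003 ]
 [-0.9663  0.2574 -0.0016]
 [ 0.0023  0.0025 -1.    ]]
```

apply_moves --moves '[[[0,-0.001,0.025],0],[[0,0,0.025],0],[[0,0,0.024],0],[[0,0,0],0],[[0,0,0],0]]'

```text
time_s: 8.47
tcp_pos: [0.5162, 0.0149, 0.0831]
ee_rot: [[-0.257, -0.966, 0.001], [-0.966, 0.257, -0.0], [0.0, -0.001, -1.0]]
wrist_force: [0.4, 0.7, 0.2]
gripper_width: 1.0
gripper_force: 0.0
```

apply_moves --moves '[[[0,0,0],0],[[0,0,0],0],[[0,0,0],0],[[0,0,0],0],[[0,0,0],0]]' --hand 0.03

```text
time_s: 8.88
tcp_pos: [0.5156, 0.0149, 0.0827]
ee_rot: [[-0.257, -0.966, 0.002], [-0.966, 0.257, 0.0], [-0.001, -0.001, -1.0]]
wrist_force: [-0.4, 0.5, -0.6]
gripper_width: 0.706
gripper_force: 0.0
```

apply_moves --moves '[[[0,0,0],0],[[0,0,0],0],[[0,0,0],0],[[0,0,0],0],[[0,0,0],0]]'

```text
time_s: 9.3
tcp_pos: [0.5153, 0.0148, 0.0821]
ee_rot: [[-0.257, -0.966, 0.0], [-0.966, 0.257, -0.0], [-0.0, -0.0, -1.0]]
wrist_force: [-1.0, 0.2, 3.3]
gripper_width: 0.573
gripper_force: 30.0
```

apply_moves --moves '[[[0,0,-0.006],0],[[0,0,-0.01],0],[[0,0,-0.014],0],[[0,0,-0.014],0],[[0,0,0],0]]'

```text
time_s: 9.72
tcp_pos: [0.5165, 0.0151, 0.1284]
ee_rot: [[-0.257, -0.966, 0.005], [-0.966, 0.257, 0.001], [-0.002, -0.004, -1.0]]
wrist_force: [1.6, 0.2, -5.5]
gripper_width: 0.573
gripper_force: 30.0
```

apply_moves --moves '[[[0,0,-0.014],0],[[0,0,-0.02],0],[[0,0,-0.02],0],[[0,0,0],0],[[0,0,0],0]]'

```text
time_s: 10.13
tcp_pos: [0.515, 0.015, 0.1797]
ee_rot: [[-0.258, -0.966, 0.001], [-0.966, 0.258, 0.001], [-0.001, -0.0, -1.0]]
wrist_force: [0.1, -0.4, -5.2]
gripper_width: 0.57
gripper_force: 30.0
```

```bash
python3 - <<'E'
from fit import *
s=r.sense(); print(inF(s['tcp_pos']),s['tcp_pos'],s['gripper_force'],s['gripper_width'],s['wrist_force'])
q=shot('scene'); p=shot('wrist'); t=shot('top')
N=['bracket','bracket_top','drilled_hole','lens','camera_stand']
for c in(q,p,t): print(pts(c,N))
a=q['frame'][200:400,180:400]; b=p['frame'][60:260,210:430]
cv2.imwrite('pics/c4.png',np.hstack([cv2.resize(a,(400,364)),cv2.resize(b,(400,364))]))
T=s['tcp_pos']; ex=Rz(v[2])[:,0]
for th in (0,10,20):
    c_,s_=np.cos(np.radians(th)),np.sin(np.radians(th))
    for n,(x,z) in dict(bracket=(0,0),top=(26,90),hole=(30,30)).items():
        dx,dz=(x-26)/1e3,(z-66)/1e3
        P=T+ex*(dx*c_-dz*s_)+np.array([0,0,dx*s_+dz*c_]); print(th,n,proj(q,P),proj(p,P))
E
```

```text
[0.0825 0.     0.1797] [0.515  0.015  0.1797] 29.999932344071567 0.5700407540009607 [ 0.0956 -0.3647 -5.2048]
{'bracket': [(299.2, 293.2, 0.94)], 'bracket_top': [], 'drilled_hole': [(289.3, 290.0, 0.58)], 'lens': [], 'camera_stand': [(250.7, 276.7, 0.68)]}
{'bracket': [(318.7, 187.2, 0.9)], 'bracket_top': [(324.6, 242.8, 0.25), (116.3, 52.0, 0.19)], 'drilled_hole': [(322.3, 244.3, 0.91)], 'lens': [], 'camera_stand': [(148.3, 219.5, 0.59)]}
{'bracket': [(274.0, 252.8, 0.55), (266.6, 173.1, 0.47)], 'bracket_top': [(265.7, 248.1, 0.45)], 'drilled_hole': [(269.6, 250.4, 0.76), (327.2, 205.0, 0.31)], 'lens': [(266.1, 168.9, 0.88)], 'camera_stand': [(277.2, 196.6, 0.89)]}
0 bracket [299.9647 292.9643] [318.9861 189.6996]
0 top [286.5922 266.322 ] [318.5795 297.1195]
0 hole [285.7835 287.3652] [319.0319 247.5397]
10 bracket [294.6437 295.6679] [319.0702 204.5328]
10 top [288.6217 265.8888] [318.5401 288.3326]
10 hole [282.8561 287.8031] [319.0661 257.3537]
20 bracket [289.0808 297.7747] [319.1439 220.0034]
20 top [290.595  265.7288] [318.5093 278.8316]
20 hole [280.036  287.8525] [319.0935 267.4818]
```

View pics/c4.png

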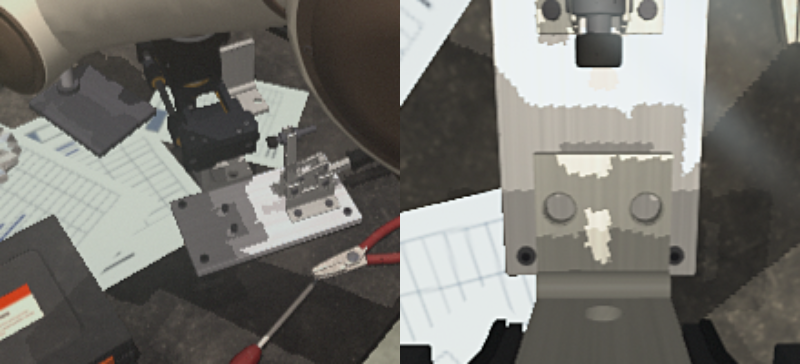

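```bash
python3 - <<'E'
from fit import *
A=b=0
for c,uv in(('scene',(221,321)),('top',(227,222))):
    e,u=ray(S[c][0],uv); M=np.eye(3)-np.outer(u,u);A=A+M;b=b+M@e
P=np.linalg.solve(A,b); print('case corner',P,inF(P))
for uv in ((227,222),(225,288)): print(inF(onz(S['top'][0],uv,.08)))
q=shot('wrist'); t=shot('top')
for c in(q,t):
    for o in models.cut_out(c,'camera_stand')[:2]:
        m=o['region'].astype(np.uint8); cs=max(cv2.findContours(m,0,2)[0],key=cv2.contourArea); print(o['confidence'],cv2.approxPolyDP(cs,4,True)[:,0].tolist())
        print([onz(c,x,.014)[:2].round(3).tolist() for x in cv2.approxPolyDP(cs,4,True)[:,0]])
E
```

```text
case corner [0.6009 0.1454 0.0435] [ 0.2305 -0.0496  0.0435]
[ 0.2317 -0.0506  0.08  ]
[0.1793 0.1415 0.08  ]
0.69 [[167, 246], [118, 181], [102, 185], [8, 243], [20, 259], [50, 245], [75, 246], [90, 274], [101, 273], [133, 249]]
[[0.694, 0.033], [0.713, -0.048], [0.731, -0.048], [0.859, -0.015], [0.857, 0.005], [0.816, -0.001], [0.791, 0.007], [0.791, 0.042], [0.778, 0.044], [0.731, 0.026]]
0.78 [[251, 115], [249, 124], [240, 128], [250, 129], [252, 168], [261, 193], [293, 188], [284, 146], [270, 147], [260, 118]]
[[0.966, 0.093], [0.935, 0.098], [0.921, 0.128], [0.918, 0.095], [0.787, 0.084], [0.705, 0.053], [0.722, -0.05], [0.861, -0.018], [0.857, 0.027], [0.955, 0.063]]
```

apply_moves --moves '[[[-0.029,0,0],0],[[-0.029,0,0],0],[[-0.0295,0,0],0],[[0,0,0.027],0],[[0,0,0.027],0]]'

```text
time_s: 11.65
tcp_pos: [0.5399, 0.1019, 0.1271]
ee_rot: [[-0.255, -0.967, 0.006], [-0.967, 0.255, 0.003], [-0.004, -0.005, -1.0]]
wrist_force: [-0.1, -1.3, -6.0]
gripper_width: 0.572
gripper_force: 30.0
```

apply_moves --moves '[[[0,0,0.027],0],[[0,0,0.017],0],[[0,0,0.005],0],[[0,0,0],0],[[0,0,0],0]]'

```text
time_s: 12.07
tcp_pos: [0.5387, 0.0996, 0.0777]
ee_rot: [[-0.257, -0.966, 0.002], [-0.966, 0.257, 0.0], [-0.001, -0.002, -1.0]]
wrist_force: [1.1, -0.4, -4.1]
gripper_width: 0.576
gripper_force: 30.0
```

```bash
python3 - <<'E'
from fit import *
s=r.sense(); print(inF(s['tcp_pos']),s['wrist_force'])
p=shot('wrist','w5.png'); print(pts(p,['bracket','drilled_hole']))
E
```

```text
[ 0.1703 -0.0012  0.0777] [ 1.097  -0.4101 -4.1396]
{'bracket': [(321.5, 184.2, 0.72)], 'drilled_hole': [(321.4, 242.4, 0.67)]}
```

View pics/w5.png

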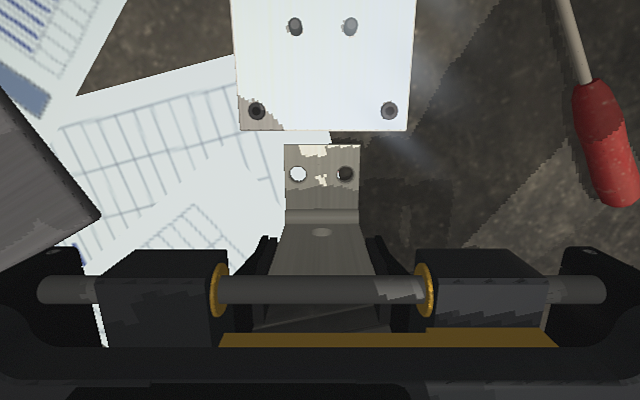

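apply_moves --moves '[[[0,0,0.0055],0],[[0.0045,0,0],0],[[0.0045,0,0],0],[[0.0052,0,-0.0046],0],[[0.0059,0,-0.0042],0]]'

```text
time_s: 12.63
tcp_pos: [0.5332, 0.081, 0.0802]
ee_rot: [[-0.258, -0.966, 0.003], [-0.966, 0.258, 0.003], [-0.003, -0.002, -1.0]]
wrist_force: [0.7, 4.4, -8.3]
gripper_width: 0.572
gripper_force: 30.0
```

apply_moves --moves '[[[0.0061,0,-0.0037],0],[[0.0064,0,-0.0031],0],[[0.0033,0,-0.0013],0],[[0,0,0],0],[[0,0,0],0]]'

```text
time_s: 13.05
tcp_pos: [0.5292, 0.0651, 0.0889]
ee_rot: [[-0.257, -0.966, 0.002], [-0.966, 0.257, 0.001], [-0.002, -0.002, -1.0]]
wrist_force: [-0.5, 4.6, -2.4]
gripper_width: 0.574
gripper_force: 30.0
```

```bash
cat > tilt.py <<'E'
from fit import *
N=['bracket','drilled_hole','bracket_top']
def tilt(zg=.067,png=None):
    s=r.sense(); p=shot('wrist',png); d=pts(p,N); T=s['tcp_pos']; ex=-s['ee_rot'][:,0]
    print('tcp',T,inF(T),'F',s['wrist_force'],s['gripper_force']); print(d)
    for th in range(0,45,5):
        c_,s_=np.cos(np.radians(th)),np.sin(np.radians(th)); o=[]
        for x,z in((0,0),(.03,.03)):
            dx,dz=x-.026,z-zg; o.append(proj(p,T+ex*(dx*c_-dz*s_)+np.array([0,0,dx*s_+dz*c_])))
        print(th,*o)
    return p
E
python3 -c "from tilt import *; tilt()"
```

```text
tcp [0.5292 0.0651 0.0889] [ 0.1345 -0.0008  0.0889] F [-0.5046  4.6376 -2.4093] 30.000154534354806
{'bracket': [(317.7, 222.2, 0.86)], 'drilled_hole': [(323.2, 269.2, 0.63)], 'bracket_top': [(322.6, 275.0, 0.93)]}
0 [320.7235 188.089 ] [320.6542 245.2673]
5 [320.7341 195.4939] [320.6556 250.2116]
10 [320.743 203.069] [320.6561 255.251 ]
15 [320.7503 210.7981] [320.6555 260.3687]
20 [320.7561 218.6681] [320.6539 265.5479]
25 [320.7603 226.6684] [320.6512 270.7717]
30 [320.763  234.7908] [320.6474 276.0228]
35 [320.7643 243.0286] [320.6427 281.2833]
40 [320.7641 251.3764] [320.6368 286.5345]
```

apply_moves --moves '[[[0.004,0,-0.0015],0],[[0.004,0,-0.001],0],[[0,0,0],0],[[-0.01,0,0],0],[[-0.005,0,-0.02],0]]'

```text
time_s: 13.67
tcp_pos: [0.5263, 0.0699, 0.1066]
ee_rot: [[-0.259, -0.966, -0.012], [-0.966, 0.259, -0.005], [0.008, 0.011, -1.0]]
wrist_force: [-0.4, -0.7, -5.0]
gripper_width: 0.572
gripper_force: 30.0
```

apply_moves --moves '[[[0,0,-0.03],0],[[0,0,-0.03],0],[[0,0,-0.03],0],[[0,0,0],0],[[0,0,0],0]]'

```text
time_s: 14.08
tcp_pos: [0.5299, 0.0712, 0.2012]
ee_rot: [[-0.258, -0.966, 0.0], [-0.966, 0.258, -0.0], [0.0, -0.0, -1.0]]
wrist_force: [0.3, -0.3, -5.7]
gripper_width: 0.571
gripper_force: 30.0
```

```bash
python3 -c "
from tilt import *
p=tilt(); t=shot('top')
print(pts(p,['lens','camera_stand']),pts(t,['lens','camera_stand']))
print(onz(t,pts(t,['lens'])['lens'][0][:2],.315))
a=p['frame'][100:330,220:420]
cv2.imwrite('pics/c6.png',cv2.resize(p['frame'],(760,475)))
"
```

```text
tcp [0.5299 0.0712 0.2012] [ 0.1406 -0.      0.2012] F [ 0.2875 -0.2949 -5.7395] 29.99341051094234
{'bracket': [(320.7, 228.9, 0.91)], 'drilled_hole': [(319.6, 271.3, 0.57)], 'bracket_top': [(319.9, 276.1, 0.6)]}
0 [320.5713 188.2273] [320.5629 245.3409]
5 [320.5799 195.6337] [320.5659 250.2835]
10 [320.5878 203.2092] [320.5684 255.3208]
15 [320.5949 210.9378] [320.5705 260.4359]
20 [320.6014 218.8064] [320.572  265.6119]
25 [320.6071 226.8046] [320.5731 270.832 ]
30 [320.6122 234.924 ] [320.5736 276.079 ]
35 [320.6166 243.158 ] [320.5737 281.335 ]
40 [320.6203 251.5013] [320.5732 286.5811]
{'lens': [], 'camera_stand': [(150.7, 162.8, 0.69)]} {'lens': [(266.4, 170.1, 0.56)], 'camera_stand': [(278.4, 194.6, 0.56)]}
[0.7129 0.0017 0.315 ]
```

View pics/c6.png

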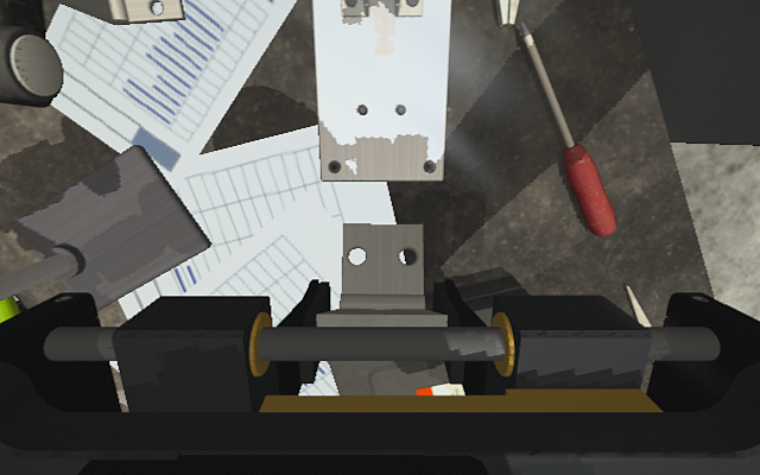

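```bash
python3 - <<'E'
from tilt import *
s=r.sense(); p=shot('wrist','w7.png'); T=s['tcp_pos']; ex=-s['ee_rot'][:,0]
for th in range(18,38,3):
    c_,s_=np.cos(np.radians(th)),np.sin(np.radians(th)); dx,dz=-.056,.008-.067
    dx2,dz2=.022-.026,.008-.067
    print(th,proj(p,T+ex*(dx*c_-dz*s_)+np.array([0,0,dx*s_+dz*c_])),proj(p,T+ex*(dx2*c_-dz2*s_)+np.array([0,0,dx2*s_+dz2*c_])))
a=np.array([p['frame'][y,300:345].mean() for y in range(170,290)]).round(0); print(list(zip(range(170,290),a))[::2])
A=onz(p,(120.4,123.8),.014);B=onz(p,(176.8,204.6),.014);C=onz(p,(63,217),.014)
print(A,B,C,(A+B)/2,'front edge yaw',np.degrees(np.arctan2(-(B-A)[0],(B-A)[1])),'post yaw',np.degrees(np.arctan2(*(C-(A+B)/2)[[1,0]])),np.linalg.norm(B-A),np.linalg.norm(C-(A+B)/2))
E
```

```text
18 [320.4661 173.8636] [320.5233 246.9287]
21 [320.471  178.6985] [320.5267 251.2785]
24 [320.4757 183.5918] [320.5301 255.6633]
27 [320.4805 188.5397] [320.5335 260.0807]
30 [320.4852 193.5389] [320.5368 264.5285]
33 [320.4898 198.5867] [320.5401 269.0046]
36 [320.4945 203.6809] [320.5434 273.5068]
[(170, np.float64(161.0)), (172, np.float64(161.0)), (174, np.float64(164.0)), (176, np.float64(165.0)), (178, np.float64(167.0)), (180, np.float64(169.0)), (182, np.float64(170.0)), (184, np.float64(173.0)), (186, np.float64(176.0)), (188, np.float64(163.0)), (190, np.float64(102.0)), (192, np.float64(106.0)), (194, np.float64(106.0)), (196, np.float64(106.0)), (198, np.float64(106.0)), (200, np.float64(106.0)), (202, np.float64(106.0)), (204, np.float64(106.0)), (206, np.float64(106.0)), (208, np.float64(99.0)), (210, np.float64(112.0)), (212, np.float64(123.0)), (214, np.float64(127.0)), (216, np.float64(130.0)), (218, np.float64(129.0)), (220, np.float64(125.0)), (222, np.float64(109.0)), (224, np.float64(106.0)), (226, np.float64(107.0)), (228, np.float64(107.0)), (230, np.float64(10
[... 243 characters left out ...]
0, np.float64(88.0)), (252, np.float64(95.0)), (254, np.float64(100.0)), (256, np.float64(111.0)), (258, np.float64(107.0)), (260, np.float64(79.0)), (262, np.float64(62.0)), (264, np.float64(62.0)), (266, np.float64(111.0)), (268, np.float64(109.0)), (270, np.float64(109.0)), (272, np.float64(109.0)), (274, np.float64(118.0)), (276, np.float64(37.0)), (278, np.float64(48.0)), (280, np.float64(52.0)), (282, np.float64(55.0)), (284, np.float64(56.0)), (286, np.float64(58.0)), (288, np.float64(59.0))]
[ 0.7134 -0.0453  0.014 ] [0.6908 0.0512 0.014 ] [0.8205 0.0317 0.014 ] [0.7021 0.003  0.014 ] front edge yaw 13.16511227820328 post yaw 13.647012294144906 0.09916028287257828 0.12183478634448029
```

apply_moves --moves '[[[0,0,-0.0096],6.85],[[0,0,-0.0096],6.85],[[0,0,-0.0096],6.85],[[0,0,-0.0096],6.85],[[0,0,-0.0096],6.85]]'

```text
time_s: 15.05
tcp_pos: [0.5301, 0.0714, 0.2491]
ee_rot: [[-0.761, -0.649, -0.0], [-0.649, 0.761, -0.0], [0.0, 0.0, -1.0]]
wrist_force: [-0.1, 0.1, -5.5]
gripper_width: 0.572
gripper_force: 30.0
```

apply_moves --moves '[[[0,0,-0.0096],6.85],[[0,0,-0.0096],6.85],[[0,0,-0.0096],6.85],[[0,0,-0.0096],6.85],[[0,0,0],0]]'

```text
time_s: 15.47
tcp_pos: [0.5312, 0.0716, 0.2893]
ee_rot: [[-0.973, -0.231, 0.004], [-0.231, 0.973, 0.001], [-0.004, 0.0, -1.0]]
wrist_force: [0.3, 0.4, -3.6]
gripper_width: 0.574
gripper_force: 30.0
```

apply_moves --moves '[[[0,-0.02,0],0],[[0,-0.03,0],0],[[0,-0.03,0],0],[[0,-0.0275,0],0],[[0,0,0],0]]'

```text
time_s: 15.88
tcp_pos: [0.5555, -0.0369, 0.2862]
ee_rot: [[-0.973, -0.232, -0.001], [-0.232, 0.973, -0.002], [0.002, -0.001, -1.0]]
wrist_force: [-0.8, 0.4, -4.4]
gripper_width: 0.568
gripper_force: 30.0
```

```bash
python3 -c "
from tilt import *
p=tilt(); q=shot('scene','s8.png'); t=shot('top'); M=['lens','camera_stand','drilled_hole','bracket']
for c in (p,q,t): print(pts(c,M))
cv2.imwrite('pics/c8.png',np.hstack([cv2.resize(q['frame'][90:310,150:350],(400,440)),cv2.resize(t['frame'][90:310,180:380],(400,440))]))
s=r.sense();print(s['tcp_pos'],s['ee_rot'])
"
```

```text
tcp [ 0.5555 -0.0369  0.2862] [ 0.0427 -0.0525  0.2862] F [-0.7537  0.4227 -4.4342] 29.993817256763577
{'bracket': [(318.3, 228.8, 0.87), (323.6, 273.3, 0.53)], 'drilled_hole': [(321.1, 273.4, 0.97)], 'bracket_top': [(322.3, 272.9, 0.94)]}
0 [320.4691 189.213 ] [320.3642 246.2921]
5 [320.4846 196.6064] [320.3663 251.2298]
10 [320.4976 204.1699] [320.3668 256.2626]
15 [320.5082 211.8872] [320.3657 261.3737]
20 [320.5165 219.7454] [320.3631 266.5462]
25 [320.5226 227.7339] [320.359  271.7634]
30 [320.5264 235.8446] [320.3533 277.0078]
35 [320.528  244.0707] [320.346  282.2618]
40 [320.5275 252.407 ] [320.3372 287.5065]
{'lens': [], 'camera_stand': [(310.6, 123.3, 0.16)], 'drilled_hole': [(321.1, 273.4, 0.97)], 'bracket': [(318.3, 228.8, 0.87), (323.6, 273.3, 0.53)]}
{'lens': [(237.6, 171.5, 0.67)], 'camera_stand': [(248.8, 275.0, 0.94), (237.9, 173.7, 0.59)], 'drilled_hole': [(291.2, 223.2, 0.63)], 'bracket': [(291.6, 242.4, 0.97)]}
{'lens': [(265.2, 170.1, 0.77), (266.5, 173.4, 0.24)], 'camera_stand': [(280.9, 194.5, 0.64), (393.2, 252.8, 0.17)], 'drilled_hole': [(293.9, 258.3, 0.51), (281.1, 232.1, 0.35)], 'bracket': [(280.5, 229.8, 0.36)]}
[ 0.5552 -0.0332  0.2872] [[-0.9727 -0.2323  0.    ]
 [-0.2323  0.9727  0.    ]
 [-0.0001  0.     -1.    ]]
```

View pics/c8.png

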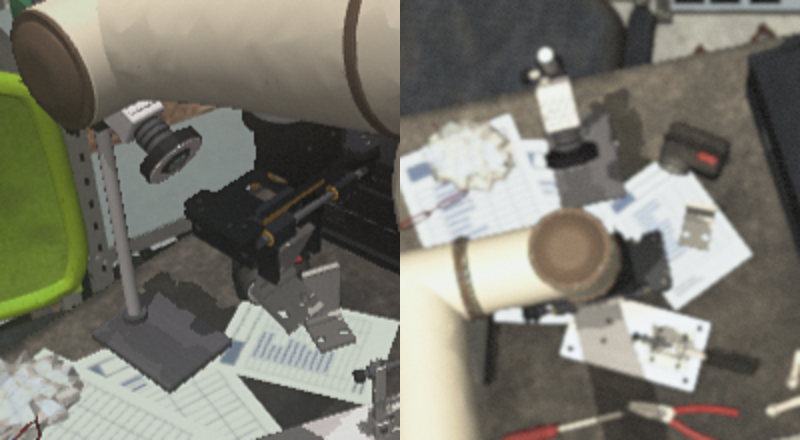

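```bash
python3 - <<'E'
from fit import *
sc,tp=S['scene'][0],S['top'][0]
o=[(sc,(238.3,172.5))]*2+[(tp,(265.7,169.4))]*2
f=least_squares(lambda x:np.concatenate([proj(p,[x[0],x[1],.315])-u for p,u in o]),[.7,0]); print(f.x,f.fun.round(1))
ps=[(sc,(216.8,248.2),.014),(sc,(195,119.5),.394),(tp,(252,116),.394)]
g=least_squares(lambda x:np.concatenate([proj(p,[x[0],x[1],z])-u for p,u,z in ps]),[.8,0]); print('post',g.x,g.fun.round(1))
for L in (f.x,):
  for yaw in (np.degrees(np.arctan2(g.x[1]-L[1],g.x[0]-L[0])),13.3):
    a=np.radians(yaw); h=np.array([np.cos(a),np.sin(a),0]); c=h*np.cos(np.pi/6)+[0,0,.5]
    hole=np.array([*L,.315])-.12*c; t=np.radians(27); T=hole+h*(-.004*np.cos(t)-.037*np.sin(t))+np.array([0,0,-.004*np.sin(t)+.037*np.cos(t)])
    s=r.sense(); print(yaw,'TCP',T,'tool shift',s['ee_rot'].T@(T-s['tcp_pos']))
E
```

```text
[0.7108 0.0031] [-0.7 -1.7 -0.7 -1.7  0.1  1.5  0.1  1.5]
post [0.8308 0.0317] [ 0.4 -0.4 -0.9 -1.5  0.1  1.2]
13.407909871560081 TCP [ 0.5899 -0.0257  0.2862] tool shift [-0.0355 -0.0008  0.001 ]
13.3 TCP [ 0.5899 -0.0255  0.2862] tool shift [-0.0355 -0.0006  0.001 ]
```

apply_moves --moves '[[[-0.01,0,0],0],[[-0.013,0,0.001],0],[[-0.01,-0.001,0],0],[[0,0,0],0],[[0,0,0],0]]'

```text
time_s: 17.2
tcp_pos: [0.5879, -0.0264, 0.2855]
ee_rot: [[-0.973, -0.232, -0.002], [-0.232, 0.973, -0.0], [0.002, 0.0, -1.0]]
wrist_force: [-0.1, 0.2, -4.5]
gripper_width: 0.569
gripper_force: 30.0
```

apply_moves --moves '[[[0,0,0],0],[[0,0,0],0],[[0,0,0],0],[[0,0,0],0],[[0,0,0],0]]'

```text
time_s: 17.62
tcp_pos: [0.5873, -0.0265, 0.2864]
ee_rot: [[-0.973, -0.232, 0.0], [-0.232, 0.973, 0.0], [-0.0, -0.0, -1.0]]
wrist_force: [1.0, 0.2, -4.2]
gripper_width: 0.57
gripper_force: 30.0
```

```bash
python3 -c "
from tilt import *
p=tilt(); q=shot('scene'); t=shot('top'); M=['lens','camera_stand','drilled_hole','bracket','clamp_grip','blank_bracket','padlock']
for c in (q,t): print(pts(c,M))
a=np.radians(13.4); h=np.array([np.cos(a),np.sin(a),0]); L=np.array([.708,.003,.315]); c=h*np.cos(np.pi/6)+[0,0,.5]; s=r.sense()
tt=np.radians(27); H=s['tcp_pos']-(h*(-.004*np.cos(tt)-.037*np.sin(tt))+np.array([0,0,-.004*np.sin(tt)+.037*np.cos(tt)]))
print('hole',H,'dist',c@(H-L),'z',np.cross(c,[-np.sin(a),np.cos(a),0])@(H-L),s['joint_velocities'],proj(q,H),proj(t,H))
cv2.imwrite('pics/c9.png',cv2.resize(q['frame'][90:310,150:390],(720,590)))
"
```

```text
tcp [ 0.5873 -0.0265  0.2864] [ 0.0609 -0.0805  0.2864] F [ 0.9753  0.1626 -4.2043] 29.993791398592293
{'bracket': [(320.5, 230.6, 0.95)], 'drilled_hole': [(322.7, 271.3, 0.66)], 'bracket_top': [(319.9, 272.6, 0.61)]}
0 [320.3261 189.022 ] [320.2722 246.181 ]
5 [320.3402 196.4142] [320.2755 251.1209]
10 [320.3525 203.9776] [320.2778 256.1566]
15 [320.3631 211.6959] [320.2791 261.271 ]
20 [320.3722 219.5562] [320.2792 266.4476]
25 [320.3796 227.5478] [320.2782 271.6694]
30 [320.3855 235.6625] [320.2761 276.919 ]
35 [320.3899 243.8936] [320.2728 282.1787]
40 [320.3927 252.2356] [320.2685 287.4297]
{'lens': [(239.9, 172.4, 0.88), (282.4, 228.9, 0.17)], 'camera_stand': [(250.5, 276.6, 0.82), (313.7, 252.8, 0.27)], 'drilled_hole': [(276.9, 217.6, 0.83)], 'bracket': [(282.2, 230.9, 0.59), (274.9, 216.7, 0.33)], 'clamp_grip': [], 'blank_bracket': [(313.1, 256.7, 0.69)], 'padlock': [(285.6, 199.7, 0.18)]}
{'lens': [(264.0, 169.2, 0.59)], 'camera_stand': [(277.2, 193.4, 0.88)], 'drilled_hole': [], 'bracket': [(265.1, 172.4, 0.54), (279.3, 216.7, 0.44)], 'clamp_grip': [(348.9, 273.0, 0.77), (323.7, 267.5, 0.61)], 'blank_bracket': [(326.5, 207.1, 0.82), (323.0, 265.0, 0.37)], 'padlock': [(394.2, 250.3, 0.59)]}
hole [ 0.6073 -0.0218  0.255 ] dist -0.1197734000088965 z -0.00014935904078110002 [-0.0122  0.024   0.0681  0.0179 -0.1184 -0.0268] [275.8559 214.3858] [276.5478 213.0796]
```

View pics/c9.png

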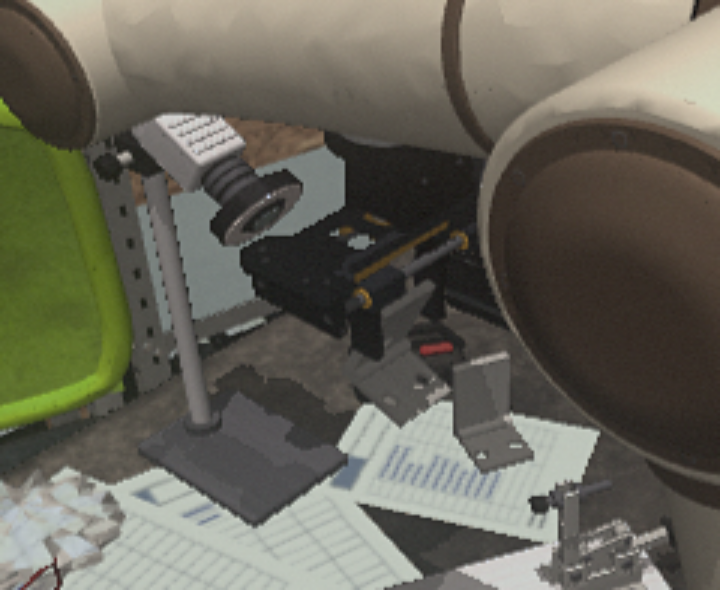

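The picture shows the bracket held tilted and square in front of the lens, which is at about (265, 205) in the crop. The clamp bar is up at about (570, 530), and the blank bracket is still in place.

```bash
python3 -c "
from station import r
print(r.finish_job())"
```

```text
the job is handed in; nothing more can be done
None
```

The job is handed in, with no verdict returned: clamp thrown fully open, bracket lifted off its pins and still held at the camera, where I measure the hole about 120 mm from the lens and on its axis. The leg is about 3° off square, because the tool cannot tilt and I turned the bracket in the fingers against the fixture's edge.

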